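# Third hand: hold a microscope focus block against the sprung stop of an assembly jig

## Task

Set the ivory microscope focus block flat on the aluminium jig with its blue-striped front face against the light-blue sprung stop plate, centred and square to it, and gently push the stop back until its black pointer is well inside the green band of the scale, never letting it reach the red. Hold it steady there as a third hand for the technician who will screw it on: after a couple of seconds of steady holding, finish while still gripping and pressing, without letting go. Leave the glass beaker and the white mortar bowl where they are.

Things in the scene. Friction and masses are not known exactly. Their poses are not given: they have to be found in the camera images.
- block: Loose ivory focus block, 0.25-0.5 kg. Foot 90 (x) x 60 (y) x 26 mm high; on its middle an upright rib 18 (x) x 50 (y) mm, from 26 to 76 mm height, to be gripped across its 18 mm from above; a black knob (28 mm diameter, axis 44 mm up) sticks out 15 mm at each end of the rib. Origin: centre of underside; z up; +x to the front face, with two brass spots and a light-blue stripe along its top edge.
- block_face (a point): Centre of the block's front face: 45 mm along the block's +x from its origin, 13 mm above the underside; same axes as the block.
- jig: Aluminium jig fixed to the bench, bed plate 280 (x) x 150 (y) x 12 mm. Origin: centre of the underside, on the bench. +x is the pushing direction, to the stop plate and the dark-blue spring housing (90 mm wide, top 56 mm above the bench, x = 114 to 140 mm). The bed is free from x = -140 to +45 mm, where the stop plate's face rests. Scale: flat beside the stop, y = 51 to 73 mm.
- stop_face (a point): Centre of the pressing face of the light-blue stop plate (80 wide, 12 thick, from 1 to 37 mm above the bed), 13 mm above the bed; moves with the plate; axes as the jig's, so the block comes from -x. At rest at x = 45, y = 0, z = 25 mm in the jig's frame. The rules call the plate stop_c0.
- stop (a joint): How far the stop plate is pushed back along the jig's +x, in m: 0 at rest, 0.045 at its hard end. A spring resists with 0.5 N per mm, from zero, and returns it. A black pointer level with the pressing face reads on the scale: white 0-14 mm, green 14-28 mm (7 to 14 N), yellow 28-36 mm, red from 36 mm (18 N).
- beaker: Bystander: empty glass beaker, 68 mm diameter, 90 mm high, on the bench; origin at the centre of the underside. Leave it alone.
- mortar: Bystander: white porcelain mortar bowl, 90 mm diameter, 50 mm high; origin at the centre of the underside. Leave it alone.
Things that resemble listed ones, but are neither listed nor needed, are in the scene too. Leave any pink, purple or turquoise look-alike of the block alone.

How it is judged:
On the way:
1. the block lies on the jig, front face square and centred against the stop plate, gripped, and the pointer stays in the green band (7 to 14 N) for a second (value of joint stop between 0.014 and 0.028 m and contact force between block and stop_c0 between 5.5 and 16 N and x of block_face in the frame of stop_face between -0.005 and 0.005 m and y of block_face in the frame of stop_face between -0.01 and 0.01 m and angle between the x axis of block_face and the x axis of stop_face, either way round below 0.1 rad and angle between block's own z axis and vertical below 0.08 rad and z of block in the frame of jig below 0.018 m and contact force between the fingers and block above 2 N), for 1 s.
At the end, for the whole second after the job is handed in: Block gripped (2 N or more), at rest on the jig (under 6 mm above the bed, tilt under 0.08 rad), front face on the stop plate (within 5 mm), centred within 10 mm, square within 0.10 rad; stop pushed back 14 to 28 mm, with 5.5 to 16 N (all of step 1 and linear speed of block below 0.01 m/s); the arm keeps its last pose, push and grip.
It fails at once if the stop is pushed into the red (36 mm or more) (value of joint stop above 0.036 m).
It fails at once if a bystander (beaker, mortar) is moved more than 30 mm (distance of any of beaker, mortar from where it was at the start of the episode above 0.03 m).
It also fails if it takes over 42 s, if anything falls off the work surface, if the arm or the gripper's body presses on something with over 40 N, if the wrist force passes 120 N, or if a joint passes its speed limit or range.

## Robot

A 6-joint arm with a two-finger parallel gripper is mounted at the origin on the work surface. World frame = base frame: x ahead of the robot, y to its left, z up, the work surface at z = 0. Lengths are in m, angles in rad, forces in N, time in s.
With the tool pointing down it reaches from about 0.375 to 0.975 m from the base axis. Payload 3.8 kg.
Tool frame: the origin (TCP) lies midway between the tips of the shut fingers; the grasp point (between the pads) lies 19 mm behind it; z points along the fingers, y is the line along which they close (so a half turn about z gives the same grasp; the last joint's range is limited). The gripper opens to 85 mm and grips with 20 to 120 N. Pads are 22 mm wide; open, the fingers measure 114 mm over their backs; the gripper's body (76 mm by 85 mm) begins 54 mm behind the grasp point. The pads swing forward as they close: fully open they stand 13 mm farther back than shut.
Start: joints at [1.083, 0.264, 1.604, -0, 1.274, -0.037], TCP at [0.294, 0.608, 0.231] pointing down, gripper open.
Joint ranges: [-2.63, 2.63], [-0.94, 2.18], [0.31, 2.57], [-1.31, 4.45], [0, 2.66], [-2.55, 2.55]. Speed limits (rad/s): [2.57, 2.57, 3.14, 3.14, 3.14, 3.14].

## Interface

Orientations are given as a rotation vector (axis times angle).
In Python, from workcell import * gives the robot as it stands. The module is installed in compiled form; this text tells all that it offers.
- The arm moves only by the tool apply_moves, never from a script. Its arguments are lists of equal length, an entry for each row: "fingers": the opening, from 0 (shut) to 1 (fully open); "travel": the shift along the tool's x, y, z normalised to -1 to 1, where 1 is 0.05 m, a list of three; "rotation": the turn, a rotation vector about the tool's x, y, z normalised to -1 to 1, where 1 is 6 degrees, a list of three. In form: {"fingers": [fingers, ...], "travel": [[dx, dy, dz], ...], "rotation": [[ax, ay, az], ...]}. A call has 1 to 12 rows; each row shifts and turns the commanded pose from where the row before left it, along the tool's axes as they then stand; what a row does not reach is not made up. A row lasts 1/10 s, in which the tool goes at most 50 mm and 8.59 degrees, less where a joint would pass 70% of its speed; a pose out of reach is approached as far as the arm can. A call with a number of a shift or a turn outside -1 to 1 is refused whole. A call with a gripper value outside its range is refused whole. The fingers move at their own pace and stop on an object; "newtons" is the grip in N (left out, the last holds). Time passes only in rows, so rows that do not move let the fingers close. It gives the time, the measured TCP pose, the force, the opening and the grip force at its end, in the units of the state.
- read_state(): the state, without advancing time (a new reading comes with each control period).
- read_camera(name): name is "side" or "top" or "wrist"; returns a dict with "image" (384x512x3 uint8, red, green, blue), "fx", "fy", "cx", "cy" (pixels), "k1" (the pictures are not rectified: a ray, as slopes to the right and down, at radius r is drawn at 1 + k1 r^2 times it, then the intrinsics apply), "extrinsics" (4x4, takes a point from world to camera coordinates). Camera axes: x right, y down, z forward; pixel columns grow to the right and rows downward; lengths in m; the calibration is good to about 2 mm. A picture is of the moment at which its call begins. There is no depth.
- finish_job(): hands the job in; it is judged then, once.
Trained networks look in the newest picture that a camera, given by its name, has taken for a name from the list of things; names that differ only in an ending like _2 or _b are one class to them, and where a whole thing is asked for, a point or a joint stands for the part that bears it (a point fixed in the world has none). Each returns a list of dicts, best first, with "p" (0 to 1); they miss things now and then, are a little off and sometimes report something else, mostly with a low value. They report only what shows in the picture. A call takes as long as a camera call. They do not tell look-alikes from the thing itself.
- regions_of(camera, name): "mask" (384x512 bool, what is visible of it) and "bbox" ([left, top, width, height] in pixels, round what is visible of it).
- tip_of(camera, name): "location" ([column, row] in pixels: a listed point, or the origin of a listed thing).
The state is a dict: "time": time; "q": joint angles; "joint_vel": joint speeds; "joint_torque": joint torques, N m; "tool_pos": TCP position; "tcp_rot": TCP orientation; "wrist_force": force on the tool from outside, world axes, zero at the start; "torque": the same for the moment, N m; "width": opening from 0.0 (shut) to 1.0 (fully open); "grip_force": force on a finger pad.
Only numpy, scipy, OpenCV 4.12 (cv2) and the standard library are available. Lean on these libraries where they do the work, as an engineer would, in place of code of your own. Each camera call takes 0.05 s, during which the arm holds its last target. There are 200 camera calls.

## Working session

There is one attempt and no reset: what is moved stays moved. The work goes in short steps, Python scripts to look and compute and a tool call to move; the robot and the scene stay as the last step left them, time stands still between calls to the robot, and variables do not carry over. Pictures are saved under pics/ and viewed, at most 10 in all, crops included, and the job is handed in when it is done.

Besides the shell and the picture viewer there is one more tool, called as a command line: name --argument value ..., lists and objects as JSON in quotes. apply_moves: Moves the arm, as the interface text tells. Scaled input: -1 to 1 covers 0.05 m each way for a shift and 6 degrees each way for a turn. Its arguments: {"type":"object","properties":{"fingers":{"type":"array","items":{"type":"number"}},"travel":{"type":"array","items":{"type":"array","items":{"type":"number"}}},"rotation":{"type":"array","items":{"type":"array","items":{"type":"number"}}},"newtons":{"type":"number"}},"required":["fingers","travel","rotation"]}

```bash
mkdir -p pics
cat > h.py <<'E'
from workcell import *
import numpy as np, cv2
def K(c): return np.array([[c['fx'],0,c['cx']],[0,c['fy'],c['cy']],[0,0,1.]]), np.array([c['k1'],0,0,0,0.])
def proj(c,P):
    E=np.array(c['extrinsics']); k,d=K(c)
    return cv2.projectPoints(np.atleast_2d(P).astype(float),cv2.Rodrigues(E[:3,:3])[0],E[:3,3],k,d)[0][:,0]
def onz(c,uv,z):
    # pixels -> world points at height z
    E=np.array(c['extrinsics']); k,d=K(c); R=E[:3,:3]
    n=cv2.undistortPoints(np.array(uv,float).reshape(-1,1,2),k,d)[:,0]
    r=np.c_[n,np.ones(len(n))]@R; o=-R.T@E[:3,3]
    return o+r*((z-o[2])/r[:,2])[:,None]
def save(c,f): cv2.imwrite(f,c['image'][:,:,::-1])
E
python3 - <<'E'
from h import *
ims=[]
for n in ['top','side']:
    c=read_camera(n); ims.append(c['image'])
    print(n,np.round(np.linalg.inv(np.array(c['extrinsics']))[:3,3],3), c['fx'],c['k1'])
    for t,z in [('block',0),('block_face',.013),('jig',0),('stop_face',.025),('beaker',0),('mortar',0)]:
        for r in tip_of(n,t)[:4]: print(t,round(r['p'],2),np.round(r['location']),np.round(onz(c,r['location'],z)[0],3))
s=read_state(); print(s)
cv2.imwrite('pics/top.png',cv2.resize(ims[0],(800,600))[:,:,::-1]);cv2.imwrite('pics/side.png',cv2.resize(ims[1],(800,600))[:,:,::-1])
E
```

```text
top [0.315 0.096 1.026] 445.966244291851 -0.1536831968491387
block 0.97 [140. 148.] [0.62  0.415 0.   ]
block 0.85 [177. 285.] [0.293 0.314 0.   ]
block 0.81 [175. 220.] [0.444 0.323 0.   ]
block 0.78 [242. 209.] [0.467 0.165 0.   ]
block_face 0.97 [261. 211.] [0.461 0.121 0.013]
block_face 0.89 [193. 277.] [0.311 0.275 0.013]
block_face 0.78 [116. 142.] [0.633 0.474 0.013]
block_face 0.63 [189. 224.] [0.432 0.287 0.013]
jig 0.71 [375. 180.] [ 0.537 -0.148  0.   ]
stop_face 0.71 [397. 178.] [ 0.535 -0.196  0.025]
beaker 0.82 [253. 122.] [0.682 0.141 0.   ]
mortar 0.78 [211. 130.] [0.663 0.242 0.   ]
side [ 0.261 -0.581  0.65 ] 388.2667255967763 -0.0886538875360572
block 0.92 [237. 192.] [0.446 0.166 0.   ]
block 0.81 [269. 132.] [0.624 0.417 0.   ]
block 0.78 [168. 172.] [0.29  0.311 0.   ]
block_face 0.87 [219. 162.] [0.432 0.296 0.013]
block_face 0.82 [248. 197.] [0.463 0.125 0.013]
block_face 0.72 [266. 121.] [0.632 0.463 0.013]
block_face 0.57 [176. 174.] [0.307 0.28  0.013]
jig 0.34 [302. 155.] [0.67  0.264 0.   ]
stop_face 0.96 [328. 281.] [ 0.533 -0.183  0.025]
beaker 0.95 [327. 175.] [0.698 0.153 0.   ]
mortar 0.64 [303. 154.] [0.677 0.267 0.   ]
{'time': 0.7, 'q': array([ 1.08312374e+00,  2.63827578e-01,  1.60398758e+00,  3.98352801e-07,
        1.27373112e+00, -3.68851786e-02]), 'joint_vel': array([ 0.0004305 , -0.00093631, -0.00118388, -0.00086632,  0.00168297,
       -0.00121771]), 'joint_torque': array([-3.70154803e-04, -5.14859211e+01, -3.67606294e+01, -1.72788091e-04,
        8.84266010e-04, -7.38744063e-06]), 'tool_pos': array([0.29406896, 0.60756686, 0.23133529]), 'tcp_rot': array([7.02112503e-01, 3.06211841e+00, 7.05131406e-05]), 'wrist_force': array([ 0.11749793,  0.30447423, -0.28737715]), 'torque': array([-0.01891832, -0.00318549,  0.00187589]), 'grip_force': 0.0, 'width': 0.9966977052235226}
```

View pics/top.png

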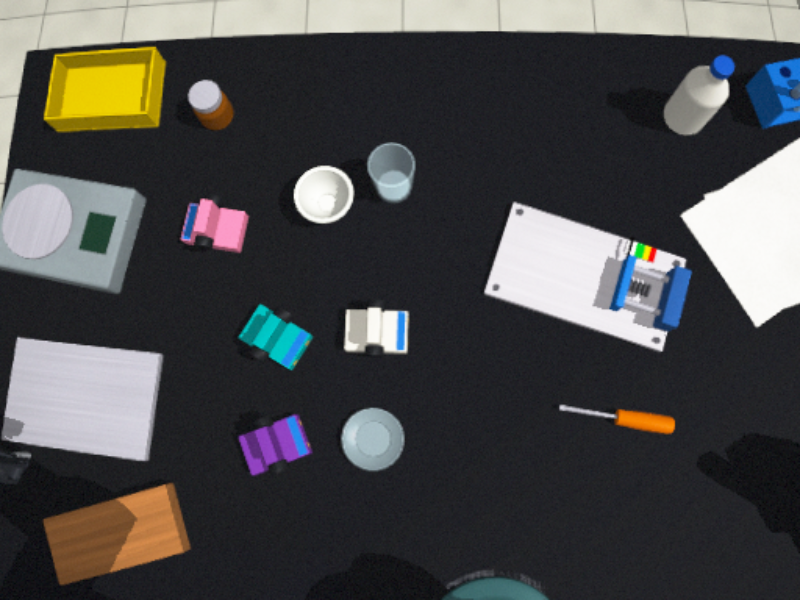

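View pics/side.png

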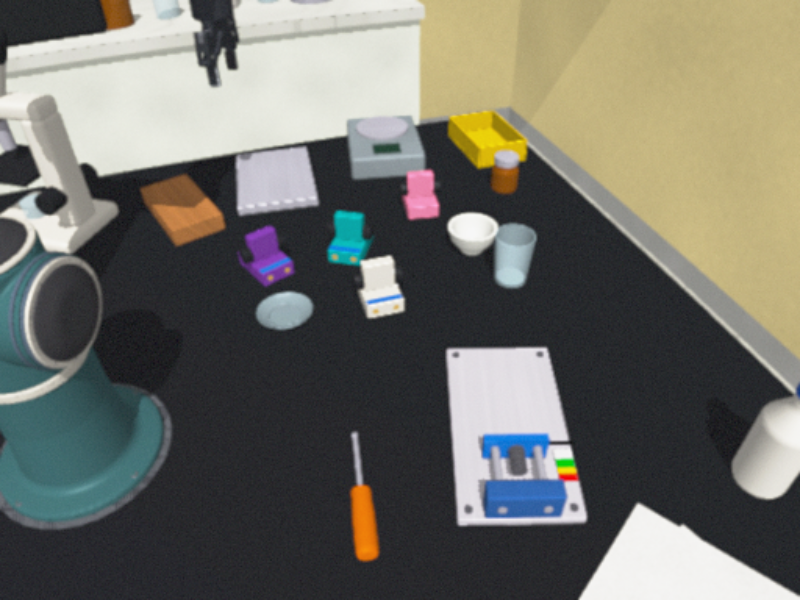

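The ivory block is at (375,331) in the 800-px top view. The look-alikes are pink (215,226), turquoise (277,337) and purple (276,444). Only the one at (375,331) is ivory with a light-blue stripe, and its front faces right. The jig with the stop is at (590,275), and the plain plate at left (85,398) has no stop.

```bash
cat >> h.py <<'E'
from scipy.optimize import minimize
from scipy.spatial.transform import Rotation as Ro
def box(x0,x1,y0,y1,z0,z1): return np.array([[x,y,z] for x in(x0,x1) for y in(y0,y1) for z in(z0,z1)])
BLOCK=[box(-.045,.045,-.03,.03,0,.026),box(-.009,.009,-.025,.025,.026,.076),box(-.012,.012,-.04,.04,.036,.052)]
JIG=[box(-.14,.14,-.075,.075,0,.012),box(.114,.14,-.045,.045,.012,.056)]
def place(B,p): return B@Ro.from_euler('z',p[2]).as_matrix().T+[p[0],p[1],p[3] if len(p)>3 else 0]
def sil(c,boxes,p):
    m=np.zeros(c['image'].shape[:2],np.uint8)
    for B in boxes: cv2.fillConvexPoly(m,cv2.convexHull(np.round(proj(c,place(B,p))*16).astype(np.int32)),1,cv2.LINE_8,4)
    return m>0
def fit(views,boxes,p0):
    f=lambda p:-sum((sil(c,boxes,p)&m).sum()/(sil(c,boxes,p)|m).sum() for c,m in views)
    best=None
    for s in (1,-1):
        p=np.array(p0,float); S=np.vstack([p,p+[.01*s,0,0],p+[0,.01*s,0],p+[0,0,.15*s]])
        r=minimize(f,p,method='Nelder-Mead',options=dict(initial_simplex=S,xatol=1e-4,fatol=1e-4))
        print(np.round(r.x,4),round(-r.fun/len(views),3))
        if best is None or r.fun<best.fun: best=r
    return best.x
def pick(c,n,name,xyz):
    u=proj(c,xyz)[0]
    L=[r for r in regions_of(n,name) if r['mask'][max(0,int(u[1])-12):int(u[1])+12,max(0,int(u[0])-12):int(u[0])+12].any()]
    return L[0]['mask'] if L else None
E
python3 - <<'E'
from h import *
C={n:read_camera(n) for n in('top','side')}
for name,B,p0 in (('block',BLOCK,[.457,.165,-1.57]),('jig',JIG,[.54,-.145,-1.88])):
    V=[(C[n],m) for n in C if (m:=pick(C[n],n,name,[p0[0],p0[1],.02])) is not None]
    print(name,len(V))
    for v in V: fit([v],B,p0)
    p=fit(V,B,p0)
    for c,m in V:
        for X in B: cv2.polylines(c['image'],[cv2.convexHull(np.round(proj(c,place(X,p))).astype(np.int32))],True,(255,0,0),1)
t=cv2.resize(C['top']['image'][110:270,200:460],(780,480)); cv2.imwrite('pics/c1.png',t[:,:,::-1])
E
```

```text
block 2
[ 0.4608  0.1676 -1.5785] 0.942
[ 0.4608  0.1681 -1.6342] 0.929
[ 0.4618  0.1698 -1.6702] 0.874
[ 0.4621  0.1712 -1.6718] 0.873
[ 0.4616  0.1682 -1.6117] 0.903
[ 0.4613  0.1671 -1.6169] 0.899
jig 2
[ 0.5438 -0.1473 -1.9052] 0.978
[ 0.5436 -0.1472 -1.9041] 0.98
[ 0.5445 -0.1461 -1.9014] 0.977
[ 0.5443 -0.1473 -1.9099] 0.978
[ 0.5436 -0.1475 -1.9038] 0.978
[ 0.5437 -0.1477 -1.9035] 0.978
```

View pics/c1.png

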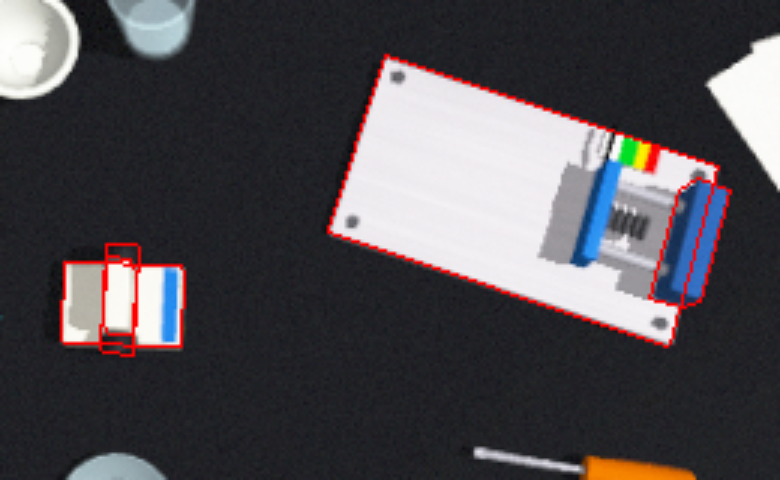

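Red outlines of the fitted poses match the ivory block at crop (122,305) and the jig bed at (525,200), so the block is confirmed. I turn the tool first.

apply_moves --fingers '[1, 1, 1, 1, 1]' --travel '[[0, 0, 0], [0, 0, 0], [0, 0, 0], [0, 0, 0], [0, 0, 0]]' --rotation '[[0, 0, -1], [0, 0, -1], [0, 0, -1], [0, 0, -1], [0, 0, 0]]'

```text
time: 1.5
tool_pos: [0.2941, 0.6075, 0.2312]
tcp_rot: [-0.05, -3.141, 0.0]
wrist_force: [0.8, -0.0, 0.5]
width: 1.0
grip_force: 0.0
```

```bash
cat >> h.py <<'E'
def go(xyz,h):
    s=read_state(); R=Ro.from_rotvec(s['tcp_rot']).as_matrix()
    y=np.arctan2(R[1,1],R[0,1]); d=(h-y+np.pi/2)%np.pi-np.pi/2
    print('t',round(s['time'],2),'pos',np.round(s['tool_pos'],4),'yhead',round(y,4),'zaxis',np.round(R[:,2],4),'w',round(s['width'],3),'grip',round(s['grip_force'],1),'F',np.round(s['wrist_force'],1))
    print('travel units',np.round(R.T@(np.array(xyz)-s['tool_pos'])/.05,3),'rot z units',round(-np.degrees(d)/6,3))
E
python3 -c "
from h import *
go([.461,.168,.17],-1.60)"
```

```text
t 1.5 pos [0.2941 0.6075 0.2312] yhead 1.5391 zaxis [-0.e+00 -1.e-04 -1.e+00] w 1.0 grip 0.0 F [ 0.8 -0.   0.5]
travel units [-3.615 -8.681  1.225] rot z units -0.023
```

apply_moves --fingers '[1, 1, 1, 1, 1, 1, 1, 1, 1, 1, 1, 1]' --travel '[[-0.36, -0.87, 0], [-0.36, -0.87, 0], [-0.36, -0.87, 0.15], [-0.36, -0.87, 0.15], [-0.36, -0.87, 0.15], [-0.36, -0.87, 0.15], [-0.36, -0.87, 0.15], [-0.36, -0.87, 0.15], [-0.36, -0.87, 0.15], [-0.36, -0.87, 0.15], [0, 0, 0], [0, 0, 0]]' --rotation '[[0, 0, 0], [0, 0, 0], [0, 0, 0], [0, 0, 0], [0, 0, 0], [0, 0, 0], [0, 0, 0], [0, 0, 0], [0, 0, 0], [0, 0, 0], [0, 0, 0], [0, 0, 0]]'

```text
time: 2.7
tool_pos: [0.4603, 0.166, 0.1713]
tcp_rot: [-0.058, -3.141, -0.001]
wrist_force: [-0.8, -0.3, 0.1]
width: 1.003
grip_force: 0.0
```

Run:
```python
from h import *
c=read_camera('wrist')
p=[.461,.168,-1.6]
m=pick(c,'wrist','block',[p[0],p[1],.03])
q=fit([(c,m)],BLOCK,p) if m is not None else p
print(q); go([q[0],q[1],.04],q[2])
for X in BLOCK: cv2.polylines(c['image'],[cv2.convexHull(np.round(proj(c,place(X,q))).astype(np.int32))],True,(255,0,0),1)
save(c,'pics/w1.png')
```

```text
[ 0.4601  0.1681 -1.6121] 0.955
[ 0.4608  0.1682 -1.5911] 0.956
[ 0.46076189  0.16822002 -1.59113854]
t 2.8 pos [0.4601 0.1678 0.1716] yhead 1.5379 zaxis [ 3.e-04  7.e-04 -1.e+00] w 1.002 grip 0.0 F [-0.2 -0.5 -0.3]
travel units [-0.012  0.008  2.632] rot z units -0.12
```

View pics/w1.png

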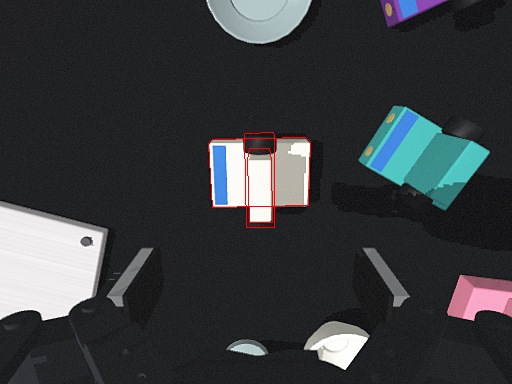

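The wrist view shows the ivory block centred at (260,172) with the fitted outline on it and the rib between the fingers. Descend and grip.

apply_moves --fingers '[1, 1, 1, 1, 1, 1, 1, 0, 0, 0, 0, 0]' --travel '[[0, 0, 0.5], [0, 0, 0.6], [0, 0, 0.6], [0, 0, 0.5], [0, 0, 0.3], [0, 0, 0.16], [0, 0, 0], [0, 0, 0], [0, 0, 0], [0, 0, 0], [0, 0, 0], [0, 0, 0]]' --rotation '[[0, 0, -0.1], [0, 0, 0], [0, 0, 0], [0, 0, 0], [0, 0, 0], [0, 0, 0], [0, 0, 0], [0, 0, 0], [0, 0, 0], [0, 0, 0], [0, 0, 0], [0, 0, 0]]' --newtons 60

```text
time: 4.0
tool_pos: [0.4606, 0.1671, 0.0389]
tcp_rot: [0.034, 3.14, 0.001]
wrist_force: [-0.7, 1.7, 2.1]
width: 0.201
grip_force: 60.0
```

Run:
```python
from h import *
go([.461,.168,.13],-1.6)
```

```text
t 4.0 pos [0.4606 0.1671 0.0389] yhead 1.549 zaxis [ 1.1e-03  5.0e-04 -1.0e+00] w 0.201 grip 60.0 F [-0.7  1.7  2.1]
travel units [-0.009  0.018 -1.822] rot z units 0.071
```

apply_moves --fingers '[0, 0, 0, 0, 0, 0, 0, 0, 0]' --travel '[[0, 0, -0.3], [0, 0, -0.5], [0, 0, -0.5], [0, 0, -0.3], [0, 0, 0], [0, 0, 0], [0, 0, 0], [0, 0, 0], [0, 0, 0]]' --rotation '[[0, 0, 0], [0, 0, 0], [0, 0, 0], [0, 0, 0], [0, 0, 0.7], [0, 0, 0.8], [0, 0, 0.8], [0, 0, 0.67], [0, 0, 0]]'

```text
time: 4.9
tool_pos: [0.4591, 0.1666, 0.1173]
tcp_rot: [-0.52, -3.096, 0.002]
wrist_force: [-0.5, -0.1, -4.5]
width: 0.202
grip_force: 59.4
```

Run:
```python
from h import *
J=np.array([.5437,-.1475]); h=-1.904; u=np.array([np.cos(h),np.sin(h)])
t=J+u*(.045-.045-.03)   # block centre with its face 30 mm before the stop
go([*t,.11],h)
```

```text
t 4.9 pos [0.4591 0.1666 0.1173] yhead 1.2379 zaxis [-2.1e-03 -6.0e-04 -1.0e+00] w 0.202 grip 59.4 F [-0.5 -0.1 -4.5]
travel units [-3.653 -4.783  0.145] rot z units 0.003
```

apply_moves --fingers '[0, 0, 0, 0, 0, 0, 0, 0, 0, 0, 0]' --travel '[[-0.3, -0.4, 0], [-0.5, -0.65, 0], [-0.5, -0.65, 0], [-0.5, -0.65, 0], [-0.5, -0.65, 0], [-0.5, -0.65, 0.05], [-0.5, -0.65, 0.05], [-0.35, -0.48, 0.04], [0, 0, 0], [0, 0, 0], [0, 0, 0]]' --rotation '[[0, 0, 0], [0, 0, 0], [0, 0, 0], [0, 0, 0], [0, 0, 0], [0, 0, 0], [0, 0, 0], [0, 0, 0], [0, 0, 0], [0, 0, 0], [0, 0, 0]]'

```text
time: 6.0
tool_pos: [0.5537, -0.1176, 0.1106]
tcp_rot: [-0.518, -3.097, -0.001]
wrist_force: [-0.2, 0.7, -3.6]
width: 0.205
grip_force: 60.2
```

Run:
```python
from h import *
J=np.array([.5437,-.1475]); h=-1.904; u=np.array([np.cos(h),np.sin(h)])
t=J+u*(-.03)
go([*t,.0509],h)
s=read_state(); C={n:read_camera(n) for n in('top','side','wrist')}
z=s['tool_pos'][2]-.0389
for n,c in C.items():
    g=c['image'];
    for X in BLOCK[:2]: cv2.polylines(g,[cv2.convexHull(np.round(proj(c,place(X,[*s['tool_pos'][:2],h,z]))).astype(np.int32))],True,(255,0,0),1)
    cv2.polylines(g,[np.round(proj(c,place(np.array([[-.14,-.075,.012],[.14,-.075,.012],[.14,.075,.012],[-.14,.075,.012]]),[*J,h]))).astype(np.int32)],True,(0,255,0),1)
    cv2.polylines(g,[np.round(proj(c,place(np.array([[.045,-.04,.049],[.057,-.04,.049],[.057,.04,.049],[.045,.04,.049]]),[*J,h]))).astype(np.int32)],True,(255,0,255),1)
    print(n,[(round(r['p'],2),np.round(r['location'])) for r in tip_of(n,'block_face')[:2]],proj(c,place(np.array([[.045,0,.013]]),[*s['tool_pos'][:2],h,z])))
c2=cv2.resize(C['side']['image'][200:360,250:400],(450,480)); w=cv2.resize(C['wrist']['image'],(350,262))
o=np.zeros((480,800,3),np.uint8); o[:,:450]=c2; o[:262,450:]=w; o[262:462,450:]=cv2.resize(C['top']['image'][115:235,300:465],(350,200))
cv2.imwrite('pics/m2.png',o[:,:,::-1])
```

```text
t 6.0 pos [ 0.5537 -0.1176  0.1106] yhead 1.2393 zaxis [-1.8e-03  9.0e-04 -1.0e+00] w 0.205 grip 60.2 F [-0.2  0.7 -3.6]
travel units [-0.01  -0.031  1.193] rot z units 0.016
top [(0.7, array([195., 275.])), (0.65, array([192., 223.]))] [[388.64744885 170.32980253]]
side [(0.82, array([330., 253.])), (0.78, array([218., 164.]))] [[329.41739713 252.28088709]]
wrist [(0.6, array([176., 229.]))] [[176.11588857 227.41734355]]
```

View pics/m2.png

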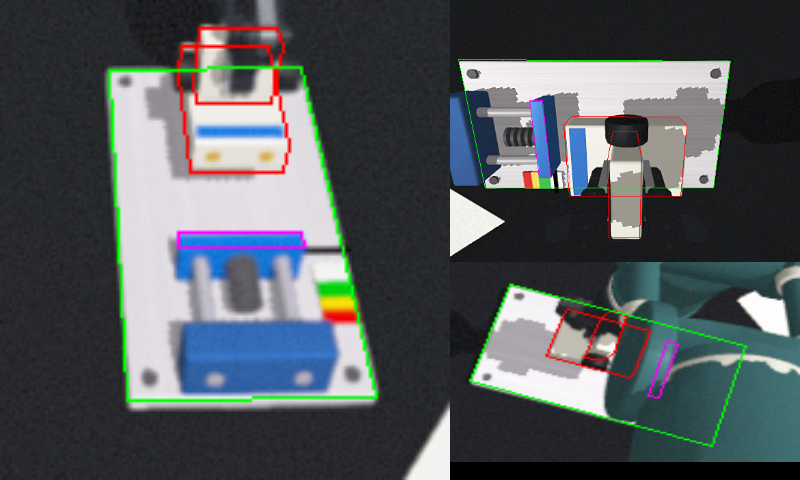

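The block, gripped and square, hangs over the bed 30 mm before the stop (side crop: stripe at (240,131), stop top edge at (240,233)). The outlines agree to within 1–2 mm. Lower it.

apply_moves --fingers '[0, 0, 0, 0, 0, 0, 0]' --travel '[[0, 0, 0.3], [0, 0, 0.4], [0, 0, 0.25], [0, 0, 0.15], [0, 0, 0.07], [0, 0, 0], [0, 0, 0]]' --rotation '[[0, 0, 0], [0, 0, 0], [0, 0, 0], [0, 0, 0], [0, 0, 0], [0, 0, 0], [0, 0, 0]]'

```text
time: 7.0
tool_pos: [0.5553, -0.1186, 0.0534]
tcp_rot: [0.52, 3.097, -0.0]
wrist_force: [0.1, -0.1, -4.2]
width: 0.205
grip_force: 60.1
```

apply_moves --fingers '[0, 0, 0, 0]' --travel '[[0, 0, 0.02], [0, 0, 0.01], [0, 0, 0], [0, 0, 0]]' --rotation '[[0, 0, 0], [0, 0, 0], [0, 0, 0], [0, 0, 0]]'

```text
time: 7.4
tool_pos: [0.5547, -0.1185, 0.0515]
tcp_rot: [0.52, 3.098, -0.0]
wrist_force: [-0.4, 0.9, -4.0]
width: 0.208
grip_force: 60.1
```

apply_moves --fingers '[0, 0, 0]' --travel '[[0, 0, 0.015], [0, 0, 0], [0, 0, 0]]' --rotation '[[0, 0, 0], [0, 0, 0], [0, 0, 0]]'

```text
time: 7.7
tool_pos: [0.5548, -0.1185, 0.051]
tcp_rot: [0.52, 3.098, -0.0]
wrist_force: [-1.6, 0.2, 0.3]
width: 0.199
grip_force: 60.5
```

apply_moves --fingers '[0, 0, 0]' --travel '[[0, 0, 0.015], [0, 0, 0], [0, 0, 0]]' --rotation '[[0, 0, 0], [0, 0, 0], [0, 0, 0]]'

```text
time: 8.0
tool_pos: [0.5548, -0.1185, 0.0509]
tcp_rot: [0.52, 3.098, -0.0]
wrist_force: [-3.0, 1.0, 5.7]
width: 0.198
grip_force: 61.7
```

Run:
```python
from h import *
J=np.array([.5437,-.1475]); h=-1.904; u=np.array([np.cos(h),np.sin(h)])
go([*J,.05],h)
```

```text
t 8.0 pos [ 0.5548 -0.1185  0.0509] yhead 1.2384 zaxis [ 3.e-04 -1.e-04 -1.e+00] w 0.198 grip 61.7 F [-3.   1.   5.7]
travel units [ 0.021 -0.622  0.019] rot z units 0.008
```

apply_moves --fingers '[0, 0, 0, 0, 0, 0, 0, 0, 0]' --travel '[[0, 0, -0.015], [0.01, -0.08, 0], [0.01, -0.12, 0], [0, -0.12, 0], [0, -0.12, 0], [0, -0.08, 0], [0, -0.04, 0], [0, 0, 0], [0, 0, 0]]' --rotation '[[0, 0, 0], [0, 0, 0], [0, 0, 0], [0, 0, 0], [0, 0, 0], [0, 0, 0], [0, 0, 0], [0, 0, 0], [0, 0, 0]]'

```text
time: 8.9
tool_pos: [0.5448, -0.1453, 0.0509]
tcp_rot: [0.52, 3.097, -0.002]
wrist_force: [0.0, 0.3, 4.1]
width: 0.209
grip_force: 61.4
```

apply_moves --fingers '[0, 0, 0, 0, 0, 0, 0, 0, 0]' --travel '[[0, -0.06, 0], [0, -0.06, 0], [0, -0.06, 0], [0, -0.06, 0], [0, -0.04, 0], [0, 0, 0], [0, 0, 0], [0, 0, 0], [0, 0, 0]]' --rotation '[[0, 0, 0], [0, 0, 0], [0, 0, 0], [0, 0, 0], [0, 0, 0], [0, 0, 0], [0, 0, 0], [0, 0, 0], [0, 0, 0]]'

```text
time: 9.8
tool_pos: [0.5409, -0.1565, 0.051]
tcp_rot: [0.52, 3.097, 0.003]
wrist_force: [2.3, 7.4, 4.7]
width: 0.201
grip_force: 61.5
```

```bash
cat > look.py <<'E'
from h import *
import sys
J=np.array([.5437,-.1475]); h=-1.904; u=np.array([np.cos(h),np.sin(h)])
go([*(J+u*.0205),.0505],h)
s=read_state(); print('Fpush',-s['wrist_force'][:2]@u,'stop est mm',1e3*((s['tool_pos'][:2]-J)@u))
C={n:read_camera(n) for n in('side','wrist')}
for n,c in C.items():
    for k in('block_face','stop_face'): print(n,k,[(round(r['p'],2),np.round(r['location'],1)) for r in tip_of(n,k)[:2]])
o=np.zeros((480,800,3),np.uint8); o[:,:450]=cv2.resize(C['side']['image'][200:360,250:400],(450,480),interpolation=cv2.INTER_CUBIC); o[:262,450:]=cv2.resize(C['wrist']['image'],(350,262))
cv2.imwrite(sys.argv[1],o[:,:,::-1])
E
python3 look.py pics/m3.png
```

```text
t 9.8 pos [ 0.5409 -0.1565  0.051 ] yhead 1.2383 zaxis [ 0.0016  0.0019 -1.    ] w 0.201 grip 61.5 F [2.3 7.4 4.7]
travel units [ 0.005 -0.222  0.01 ] rot z units 0.007
Fpush 7.750939445877025 stop est mm 9.392952259921067
side block_face [(0.95, array([331.3, 285.9])), (0.92, array([264.4, 120.7]))]
side stop_face [(0.56, array([327.8, 286.9]))]
wrist block_face [(0.91, array([175.1, 232.8]))]
wrist stop_face [(0.64, array([175. , 226.7]))]
```

View pics/m3.png

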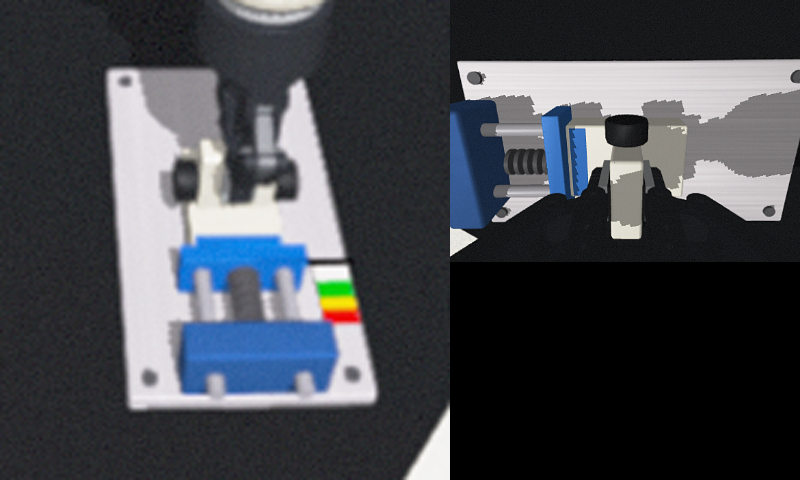

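The block face is against the stop and centred. The pointer, at side crop (330,261), is still in the white just before green, with the stop back about 9 mm. Push about 11 mm more.

apply_moves --fingers '[0, 0, 0, 0, 0, 0, 0, 0, 0, 0]' --travel '[[0, -0.04, 0], [0, -0.04, 0], [0, -0.04, 0], [0, -0.04, 0], [0, -0.04, 0], [0, -0.04, 0], [0, 0, 0], [0, 0, 0], [0, 0, 0], [0, 0, 0]]' --rotation '[[0, 0, 0], [0, 0, 0], [0, 0, 0], [0, 0, 0], [0, 0, 0], [0, 0, 0], [0, 0, 0], [0, 0, 0], [0, 0, 0], [0, 0, 0]]'

```text
time: 11.1
tool_pos: [0.5375, -0.1663, 0.0512]
tcp_rot: [0.52, 3.096, 0.007]
wrist_force: [4.5, 13.4, 5.7]
width: 0.203
grip_force: 61.7
```

```bash
python3 look.py pics/m4.png
```

```text
t 11.1 pos [ 0.5375 -0.1663  0.0512] yhead 1.238 zaxis [ 0.0024  0.0041 -1.    ] w 0.203 grip 61.7 F [ 4.5 13.4  5.7]
travel units [ 0.006 -0.014  0.014] rot z units 0.004
Fpush 14.09023096131525 stop est mm 19.826468183161822
side block_face [(0.91, array([220.8, 163.7])), (0.82, array([175.5, 173.4]))]
side stop_face [(0.69, array([329.9, 289.5])), (0.46, array([324.2, 281. ]))]
wrist block_face [(0.58, array([179.2, 232. ]))]
wrist stop_face [(0.67, array([175.9, 229.6]))]
```

View pics/m4.png

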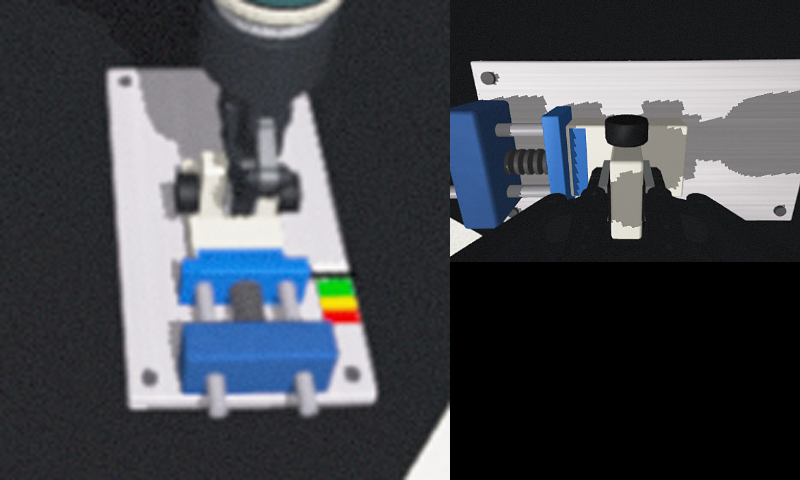

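Run:
```python
from h import *
J=[.5437,-.1475,-1.904]
c=read_camera('side'); f=lambda s,z,y=.062:(proj(c,place(np.array([[.045+s,y,z]]),J))[0]-[250,200])*3
for s in(0,.014,.028,.036): print('scale',s,f(s,.012).round(1))
for z in(.02,.025,.03,.035,.04): print('ptr z',z,f(0,z).round(1),f(.0094,z).round(1),f(.0198,z).round(1))
# stop plate top front edge, now
for s in (.014,.017,.02,.023): print('plate back-top edge',s,(f(s+.012,.049,0)).round(1),'front-top',f(s,.049,0).round(1))
g=cv2.resize(c['image'][275:315,340:380],(600,600),interpolation=cv2.INTER_CUBIC)
col=c['image'][:, 355:366].mean(1); 
for r in range(280,312): print(r,(r+.5-200)*3,col[r].round())
```

```text
scale 0 [326. 265.]
scale 0.014 [329.9 282.8]
scale 0.028 [333.8 301. ]
scale 0.036 [336.1 311.6]
ptr z 0.02 [328.  257.7] [330.6 269.6] [333.5 283. ]
ptr z 0.025 [329.2 253.1] [331.9 265. ] [334.8 278.5]
ptr z 0.03 [330.5 248.5] [333.2 260.4] [336.1 273.8]
ptr z 0.035 [331.8 243.8] [334.4 255.7] [337.5 269.2]
ptr z 0.04 [333.  239.1] [335.8 251. ] [338.8 264.5]
plate back-top edge 0.014 [244.2 265.3] front-top [241.7 249.4]
plate back-top edge 0.017 [244.8 269.3] front-top [242.3 253.4]
plate back-top edge 0.02 [245.4 273.3] front-top [242.9 257.3]
plate back-top edge 0.023 [246.  277.4] front-top [243.5 261.3]
280 241.5 [191. 187. 193.]
281 244.5 [196. 193. 198.]
282 247.5 [202. 198. 204.]
283 250.5 [204. 201. 206.]
284 253.5 [207. 204. 209.]
285 256.5 [211. 208. 213.]
286 259.5 [218. 214. 219.]
287 262.5 [228. 226. 228.]
288 265.5 [240. 239. 239.]
289 268.5 [238. 236. 237.]
290 271.5 [167. 164. 166.]
291 274.5 [69. 71. 68.]
292 277.5 [ 51. 102.  57.]
293 280.5 [ 66. 171.  83.]
294 283.5 [ 25. 203.  42.]
295 286.5 [ 23. 207.  24.]
296 289.5 [ 25. 206.  28.]
297 292.5 [ 23. 206.  31.]
298 295.5 [103. 210.  39.]
299 298.5 [205. 216.  40.]
300 301.5 [241. 223.  41.]
301 304.5 [240. 223.  46.]
302 307.5 [239. 198.  53.]
303 310.5 [236. 140.  59.]
304 313.5 [235.  79.  63.]
305 316.5 [232.  59.  66.]
306 319.5 [213.  61.  79.]
307 322.5 [170. 100. 135.]
308 325.5 [139. 141. 184.]
309 328.5 [130. 156. 200.]
310 331.5 [128. 157. 202.]
311 334.5 [126. 154. 201.]
```

The pointer sits about 18 mm above the bed, so it looks shifted by parallax. Rest (248), 9.4 mm (261) and now (274) all match that model, so the stop is at about 20 mm (about 10 N), the middle of green. Hold.

apply_moves --fingers '[0, 0, 0, 0, 0, 0, 0, 0, 0, 0, 0, 0]' --travel '[[0, 0, 0], [0, 0, 0], [0, 0, 0], [0, 0, 0], [0, 0, 0], [0, 0, 0], [0, 0, 0], [0, 0, 0], [0, 0, 0], [0, 0, 0], [0, 0, 0], [0, 0, 0]]' --rotation '[[0, 0, 0], [0, 0, 0], [0, 0, 0], [0, 0, 0], [0, 0, 0], [0, 0, 0], [0, 0, 0], [0, 0, 0], [0, 0, 0], [0, 0, 0], [0, 0, 0], [0, 0, 0]]'

```text
time: 12.65
tool_pos: [0.5375, -0.1663, 0.0512]
tcp_rot: [0.52, 3.097, 0.007]
wrist_force: [3.9, 12.3, 5.8]
width: 0.201
grip_force: 61.7
```

apply_moves --fingers '[0, 0, 0, 0, 0, 0, 0, 0, 0, 0, 0, 0]' --travel '[[0, 0, 0], [0, 0, 0], [0, 0, 0], [0, 0, 0], [0, 0, 0], [0, 0, 0], [0, 0, 0], [0, 0, 0], [0, 0, 0], [0, 0, 0], [0, 0, 0], [0, 0, 0]]' --rotation '[[0, 0, 0], [0, 0, 0], [0, 0, 0], [0, 0, 0], [0, 0, 0], [0, 0, 0], [0, 0, 0], [0, 0, 0], [0, 0, 0], [0, 0, 0], [0, 0, 0], [0, 0, 0]]'

```text
time: 13.85
tool_pos: [0.5375, -0.1663, 0.0512]
tcp_rot: [0.52, 3.096, 0.007]
wrist_force: [4.1, 12.7, 5.5]
width: 0.205
grip_force: 61.7
```

Run:
```python
from h import *
s=read_state(); print(s['time'],s['tool_pos'],s['grip_force'],s['wrist_force'])
if abs(s['tool_pos'][1]+.1663)<.003 and s['grip_force']>20: print(finish_job())
```

```text
13.85 [ 0.53751781 -0.16633126  0.05120688] 61.74859285354614 [ 4.09292986 12.71561125  5.51940864]
the job is handed in; nothing more can be done
None
```

I handed the job in at 13.9 s with the ivory block still gripped at 62 N, square and centred on the stop; by my estimate the stop is pushed back about 20 mm (about 10 N, mid-green), and the hand-in returned no verdict.

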